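Free the stuck fixture carriage, seat it on its hidden stop and lock it

ROBOT

A 7-joint arm with a two-finger parallel gripper is mounted at the origin on the work surface. World frame = base frame: x ahead of the robot, y to its left, z up, the work surface at z = 0. Lengths are in m, angles in rad, forces in N, time in s.
With the tool pointing down it reaches from about 0.4 to 0.875 m from the base axis. Payload 19.3 kg.
Tool frame: the origin (TCP) lies between the finger pads; the fingertips stand 19 mm ahead of it and the grasp point (between the pads) is the TCP; z points along the fingers, y is the direction in which the jaws open and shut (so a half turn about z gives the same grasp; the last joint's range is limited). The gripper opens to 85 mm and grips with 20 to 120 N. Pads are 22 mm wide; open, the fingers measure 114 mm over their backs; the gripper's body (76 mm by 85 mm) begins 54 mm behind the grasp point. The pads swing forward as they close: fully open they stand 13 mm farther back than shut.
Start: joints at [1.165, 0.521, -0.036, 1.599, 0.021, 1.021, -0.113], TCP at [0.206, -0.59, 0.25] pointing down, gripper open.
Joint ranges: [-2.91, 2.91], [-0.3, 2.13], [-1.5, 1.42], [0.17, 2.43], [-1.26, 4.41], [0.16, 1.93], [-2.52, 2.52]. Speed limits (rad/s): [1.89, 1.89, 2.39, 2.39, 3.01, 3.01, 3.01].

INTERFACE

Orientations are given as a unit quaternion [x, y, z, w].
In Python, from rig import env gives the robot as it stands. Calls block until the motion is done:
- env.move_to(position, orientation): joint-space move of the TCP to a pose.
- env.line_to(position, v=0.15, rotation=None, contact_N=None): straight line of the TCP; rotation=None keeps the orientation; v is the mean speed in m/s. With contact_N (N) it stops when the force on the tool has changed by that much, and returns True; else False.
- env.movej(angles): joint-space move.
- env.move_gripper(opening): finger opening in m; the grip force is fixed at half the most; returns when the fingers have stopped.
- env.sleep(seconds).
- env.solve_ik(position, orientation): joint angles nearest the present ones, or None.
- env.state(): the state.
- env.camera(name): name is "side" or "top" or "wrist"; returns a dict with "image" (420x560x3 uint8, blue, green, red), "camera_matrix" (3x3 intrinsics, pixels), "rvec" (rotation vector, rad) and "tvec" (3), from world to camera coordinates, as OpenCV has them; the wrist camera has in their place "mount" (4x4, takes a point from camera to tool coordinates, whose origin is the TCP and whose axes are the flange's). Camera axes: x right, y down, z forward; pixel columns grow to the right and rows downward; lengths in m; the calibration is good to about 2 mm. A picture is of the moment at which its call begins: read the wrist's pose just before it. There is no depth.
A pose or a line that the arm cannot do raises env.PlanningError and nothing moves.
- env.finish_job(): hands the job in, once; it reports no verdict.
Trained networks look in the newest picture that a camera, given by its name, has taken for a name from the list of things; names that differ only in an ending like _2 or _b are one class to them, and where a whole thing is asked for, a point or a joint stands for the part that bears it (a point fixed in the world has none). Each returns a list of dicts, best first, with "conf" (0 to 1); they miss things now and then, are a little off and sometimes report something else, mostly with a low value. They report only what shows in the picture. A call takes as long as a camera call.
- env.outline_of(camera, thing): "mask" (420x560 bool, what is visible of it).
- env.landmark_of(camera, thing): "position" ([x, y, z] in m, in world coordinates, good to about 4 mm: a listed point, or the origin of a listed thing).
The state is a dict: "time": time; "joints": joint angles; "dq": joint speeds; "joint_torque": joint torques, N m; "eef_pos": TCP position; "tcp_rot": TCP orientation; "ft_force": force on the tool from outside, world axes, zero at the start; "ft_torque": the same for the moment, N m; "width": finger opening in m.
Only numpy, scipy, OpenCV 4.12 (cv2) and the standard library are available. Lean on these libraries where they do the work, as an engineer would, in place of code of your own. Each camera call takes 0.05 s, during which the arm holds its last target.

TASK

The carriage on the fixture's guide rail is stuck: push it along the rail until it breaks free, then bring it gently up against the sprung stop hidden in the end housing and leave it resting there with the stop pushed in slightly, without letting the carriage shoot forward or ramming the stop to its end. Then press the carriage's locking lever down until it lies flat, and let go. Leave the other things on the table where they are.

Things in the scene. Friction and masses are not known exactly. Their poses are not given: they have to be found in the camera images.
- rail: guide rail unit fixed to the table: steel base 370 x 80 x 12 mm (180 mm behind to 190 mm ahead of the origin), a low rail, and at its +x end a grey closed housing 140 x 66 mm, top 53 mm above the table, that begins 50 mm ahead of the origin and hides the stop. Origin on the table under the rail's middle; x runs along the rail the way the carriage must go (into the housing), z up
- carriage (a joint): travel in m, from 0 at the start, of the aluminium carriage (block 70 x 66 mm, 28 to 55 mm above the table, its nose rod enters the housing). Stuck at first: gives way under 12 to 24 N and is quite free after 15 mm; then a steady drag of about 8 N (1 N more per 17 mm/s). Stays where left. Meets the hidden stop at 56 to 106 mm, each time elsewhere. Never faster than 0.2 m/s
- push_plate (a point): middle of the rear face of the carriage's upright push plate, 80 mm above the table. The plate is 12 mm thick along the rail, 60 mm wide across it, and stands 54 to 98 mm above the table at the rear of the carriage. Behind it is free space above the 12 mm base (and two bolt heads 5 mm high)
- buffer (a joint): how far the hidden sprung stop is pushed in, in m: 0 untouched, hard end at 0.010. It pushes back with 1 N at 0 and 2 N more per mm, so pushing the carriage on takes about 9 N plus 2 N per mm in all. 1 to 3 mm is right, more than 7 mm is ramming. When let go, the carriage's drag holds it in by up to about 3 mm
- lever (a joint): angle in rad of the locking lever on the carriage: at 0 it stands 40 degrees above level, leaning towards the housing; at 0.70 it lies level (locked, hard end). Starts at 0 to 0.2, stays where left, takes 0.1 Nm to turn; pressed straight down from above it closes. Pivot across the rail, 30 mm ahead of the plate's rear face, 66 mm above the table; an 80 mm dark bar
- lever_pad (a point): middle of the upper face of the black pad (34 mm long, 26 mm wide, 11 mm thick), 60 mm from the lever's pivot
- clampbar: bystander: slotted dark steel clamp bar 95 x 36 x 22 mm with a bolt up to 50 mm high, lying loose; origin under its middle
- discpad: bystander: yellow sanding disc holder, 76 mm diameter, 45 mm high, standing loose; origin under its middle
- standoff: bystander: steel standoff, 28 mm diameter, 65 mm high, standing loose; origin under its middle
- spanner: bystander: steel spanner 160 mm long lying loose; origin under its middle

How it is judged:
On the way, in this order (a step that is already met when the one before it is completed fails the run):
1. the carriage stands against the hidden stop and has pushed it in by 1 to 6 mm, at rest (value of joint buffer between 0.001 and 0.006 m and velocity of joint carriage between -0.01 and 0.01 m/s), for 0.2 s.
2. the locking lever is pressed down flat (past 0.63 rad) (value of joint lever above 0.63 rad), for 0.1 s.
At the end, for the whole second after the job is handed in: the carriage rests against the hidden stop with the stop still pushed in by 0.6 to 5 mm, and the locking lever lies flat (past 0.63 rad) (value of joint buffer between 0.0006 and 0.005 m and value of joint lever above 0.63 rad and velocity of joint carriage between -0.005 and 0.005 m/s); the robot touches nothing.
It fails at once if the stop is rammed: pushed in by more than 7 mm (value of joint buffer above 0.007 m).
It fails at once if the carriage shoots forward faster than 0.25 m/s (velocity of joint carriage above 0.25 m/s).
It fails at once if a bystander is moved by more than 20 mm (distance of any of clampbar, discpad, standoff, spanner from where it was at the start of the episode above 0.02 m).
It also fails if it takes over 48 s, if anything falls off the work surface, if the arm or the gripper's body presses on something with over 40 N, if the wrist force passes 120 N, or if a joint passes its speed limit or range.

## Working session

There is one attempt and no reset: what is moved stays moved. The work goes in short steps, each a Python script; the robot and the scene stay as the last script left them, time stands still between calls to the robot, and variables do not carry over. Pictures are saved under pics/ and viewed, and the job is handed in when it is done.

```bash
mkdir -p pics; ls; python3 - <<'E'
from rig import env
import cv2
for c in("top","side"):
    r=env.camera(c); cv2.imwrite(f"pics/{c}0.png",r["image"])
    for n in("rail","push_plate","lever_pad","clampbar","discpad","standoff","spanner"):
        print(c,n,[(round(d["conf"],2),[round(float(v),4) for v in d["position"]]) for d in env.landmark_of(c,n)[:2]])
s=env.state();print(s)
E
```

```text
pics
top rail [(0.86, [0.5968, 0.0049, -0.0034])]
top push_plate [(0.55, [0.6314, -0.1463, 0.0809]), (0.52, [0.7349, -0.0403, -0.0048])]
top lever_pad [(0.96, [0.615, -0.0641, 0.1065]), (0.29, [0.678, 0.1126, 0.0006])]
top clampbar [(0.96, [0.4909, 0.0408, -0.0023])]
top discpad [(0.67, [0.4933, -0.0967, 0.0029])]
top standoff [(0.55, [0.681, 0.1109, -0.002])]
top spanner [(0.71, [0.7363, -0.0357, -0.0002])]
side rail [(0.59, [0.6048, 0.0035, -0.0026])]
side push_plate [(0.74, [0.6287, -0.148, 0.0795]), (0.2, [0.6121, -0.0716, 0.0996])]
side lever_pad [(0.83, [0.6144, -0.0691, 0.0989])]
side clampbar [(0.78, [0.4887, 0.0406, 0.0001])]
side discpad [(0.61, [0.4946, -0.0974, 0.0])]
side standoff [(0.96, [0.674, 0.1117, 0.0041])]
side spanner [(0.83, [0.7364, -0.0356, 0.0051]), (0.58, [0.4929, -0.0982, 0.0006])]
{'time': 0.8, 'joints': array([ 1.16480201,  0.52135427, -0.03631502,  1.59947347,  0.02117379,
        1.02106817, -0.1128202 ]), 'dq': array([ 0.00074033,  0.00132197,  0.00047815, -0.00013034, -0.00049815,
        0.00068324, -0.00019106]), 'joint_torque': array([ 7.40656778e-04, -9.26787972e+01,  1.97959006e+00, -3.70254600e+01,
        1.82585197e-02,  1.75283461e-03,  5.97635017e-05]), 'eef_pos': array([ 0.20594933, -0.59011215,  0.25032863]), 'tcp_rot': array([9.85943719e-01, 1.67077767e-01, 2.53310004e-05, 3.52270036e-05]), 'ft_force': array([-0.12472554,  0.5284952 ,  0.9437596 ]), 'ft_torque': array([ 0.00974402,  0.01570399, -0.01114312]), 'width': 0.08578553706740605}
```

View pics/top0.png

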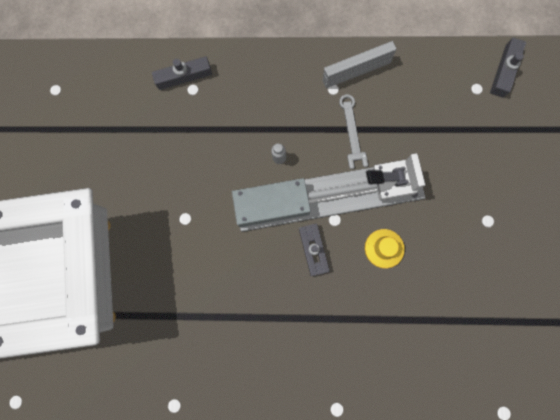

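View pics/side0.png

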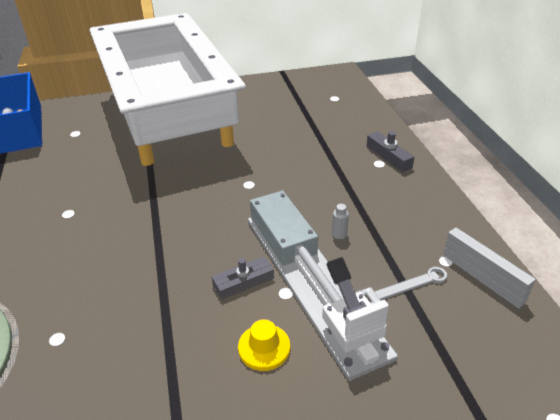

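```bash
python3 - <<'E'
import cv2
i=cv2.imread("pics/top0.png")[140:240,220:440]
cv2.imwrite("pics/topz.png",cv2.resize(i,None,fx=3.6,fy=3.6,interpolation=cv2.INTER_CUBIC))
i=cv2.imread("pics/side0.png")[180:380,230:450]
cv2.imwrite("pics/sidez.png",cv2.resize(i,None,fx=3,fy=3,interpolation=cv2.INTER_CUBIC))
E
```

```text
(no output)
```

View pics/topz.png

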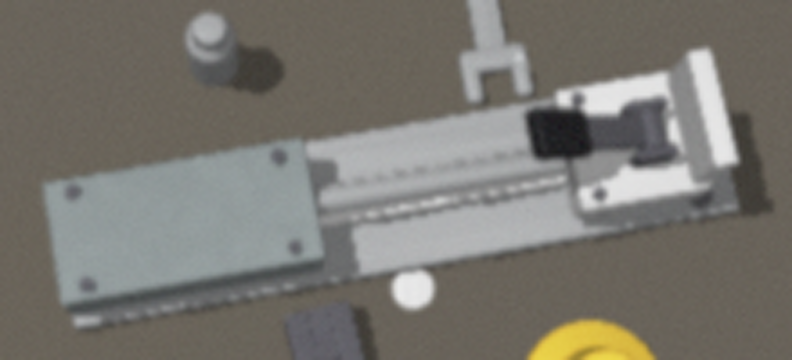

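View pics/sidez.png

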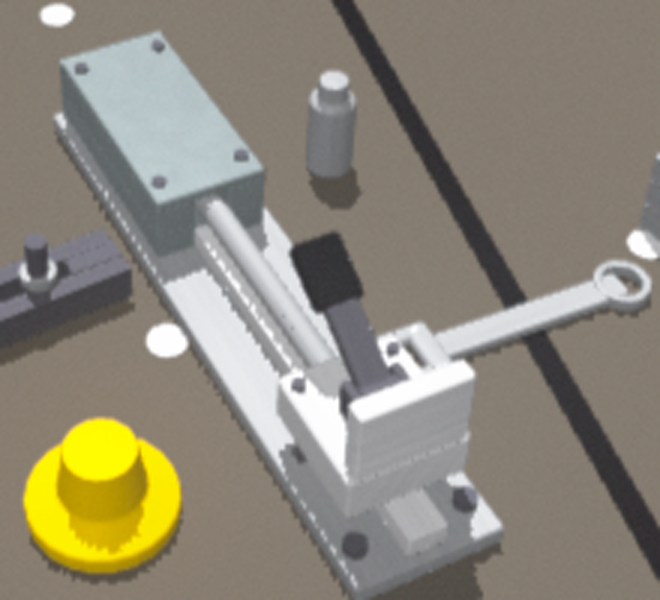

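```bash
python3 - <<'E'
from rig import env
import cv2,numpy as np
from scipy.optimize import least_squares
P={"top":(np.array([(45,184),(302,140),(322,262),(64,304)])/3.6+[220,140]),
"side":(np.array([(160,33),(263,168),(157,205),(60,64)])/3.0+[230,180])}
loc=np.array([(.19,-.033,.053),(.05,-.033,.053),(.05,.033,.053),(.19,.033,.053)])
C={c:env.camera(c) for c in P}
def res(p,cs):
    c,s=np.cos(p[2]),np.sin(p[2]);R=np.array([[c,-s,0],[s,c,0],[0,0,1]])
    w=loc@R.T+[p[0],p[1],0]
    return np.concatenate([(cv2.projectPoints(w,C[k]["rvec"],C[k]["tvec"],C[k]["camera_matrix"],None)[0][:,0]-P[k]).ravel() for k in cs])
for cs in(["top"],["side"],["top","side"]):
    r=least_squares(res,[.6,0,1.75],args=(cs,));print(cs,r.x,np.abs(r.fun).max())
    p=r.x;u=np.array([np.cos(p[2]),np.sin(p[2])]);v=np.array([-u[1],u[0]])
    for n,q in(("plate",(.630,-.147)),("pad",(.6147,-.0665)),("standoff",(.6775,.111)),("spanner",(.736,-.0357))):
        d=np.array(q)-p[:2];print(n,d@u,d@v)
s=env.state();print(s["joints"])
E
```

```text
['top'] [0.59568452 0.0056643  1.74721412] 1.1217649330284871
plate -0.15631725779605823 -0.006989648271179713
pad -0.07438150970788088 -0.00605520446295023
standoff 0.08934180178695299 -0.09903244508217705
spanner -0.06534821346094108 -0.13087799708879647
['side'] [0.59943649 0.00388559 1.75677462] 1.2196478210419457
plate -0.15393513074592888 -0.0021365081113046305
pad -0.07199419360844651 -0.001985441797501736
standoff 0.0908327401584661 -0.09652368612256552
spanner -0.06415466032812653 -0.1268888913813573
['top', 'side'] [0.59789365 0.00497097 1.75289019] 1.6199016567586
plate -0.15527249959608477 -0.004055221237099278
pad -0.07333276745905724 -0.003585862832282014
standoff 0.0898601643725162 -0.09749090529654705
spanner -0.06500811553689613 -0.1284579180342961
[ 1.16479088  0.52136645 -0.03630346  1.59951243  0.02115656  1.02110995
 -0.11278374]
```

```bash
cat > h.py <<'E'
from rig import env
import numpy as np
from scipy.spatial.transform import Rotation as R
yaw=1.753; O=np.array([.5990,.0047]); u=np.array([np.cos(yaw),np.sin(yaw)]); v=np.array([-u[1],u[0]])
def W(x,y,z): p=O+x*u+y*v; return np.array([p[0],p[1],z])
def Q(flip): 
    a=yaw+(np.pi if flip else 0)
    return (R.from_euler('z',a)*R.from_euler('x',np.pi)).as_quat()
def loc():
    s=env.state();d=s["eef_pos"][:2]-O;f=s["ft_force"]
    return s["time"],d@u,d@v,s["eef_pos"][2],f[:2]@u,f[:2]@v,f[2]
def show(t=""): print(t,*[round(float(a),4) for a in loc()])
E
python3 - <<'E'
from h import *
for f in(0,1):
    for x in(-.21,-.06,.04): print(f,x,env.solve_ik(W(x,0,.25),Q(f)),env.solve_ik(W(x,0,.086),Q(f)) is not None)
E
```

```text
0 -0.21 [ 0.50602901  0.62674884 -0.46482782  1.45744543  0.29538467  1.12706836
  0.17252559] True
0 -0.06 [ 0.42072745  0.56789696 -0.64034473  1.61213168  0.37165078  1.08628783
 -0.13749974] True
0 0.04 [ 0.29820198  0.54813905 -0.6892217   1.66179825  0.38686947  1.07235994
 -0.32488571] True
1 -0.21 [-0.04482479  0.63126598  0.42901401  1.49177181 -0.28206916  1.08005415
 -2.51473798] True
1 -0.06 [-0.53274306  0.64585053  0.83255351  1.66467473 -0.53155388  1.07226762
 -2.49770841] True
1 0.04 [-0.87375576  0.82620044  1.22642585  1.72262114 -0.83055798  1.21546776
 -2.38525208] True
```

```bash
python3 - <<'E'
from h import *
env.move_gripper(0.0)
env.move_to(W(-.21,0,.22),Q(0)); show("above")
env.line_to(W(-.21,0,.088),v=.12); env.sleep(.2); show("down")
r=env.line_to(W(-.15,0,.088),v=.02,contact_N=3); show(r); print(env.state()["width"])
for i in range(3): env.sleep(.1); show()
import cv2; cv2.imwrite("pics/side1.png",env.camera("side")["image"])
E
```

```text
above 3.75 -0.2114 0.0007 0.22 0.3235 -0.5753 0.1603
down 5.2 -0.2102 -0.0002 0.0886 0.5068 -0.1492 0.1247
True 7.25 -0.1638 0.0002 0.0877 -0.1405 0.5501 -0.2213
8.648502686130885e-05
 7.35 -0.1638 0.0004 0.0874 -1.1094 -0.0595 -0.4348
 7.45 -0.1638 0.0004 0.0873 1.101 0.1822 0.2823
 7.55 -0.1639 0.0004 0.0873 -0.0378 0.1786 0.593
```

View pics/side1.png

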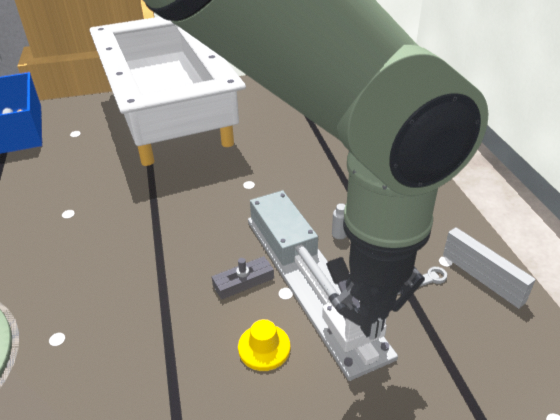

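```bash
python3 - <<'E'
from h import *
x=-.1635
for i in range(10):
    x+=.001; env.line_to(W(x,0,.088),v=.02); show(round(x,4))
    if loc()[4]<-30: break
E
```

```text
-0.1625 7.85 -0.1632 0.0003 0.0878 -6.5185 0.3743 -3.4798
-0.1615 8.1 -0.1628 0.0003 0.0878 -8.1721 -0.8667 -5.118
-0.1605 8.35 -0.1625 0.0003 0.0878 -12.7938 -1.1843 -5.9188
-0.1595 8.6 -0.1621 0.0004 0.0879 -14.7736 -2.882 -8.9108
-0.1585 8.85 -0.1616 0.0004 0.0879 -16.899 -2.4061 -8.9035
-0.1575 9.1 -0.1606 0.0004 0.0879 -17.5752 -1.6704 -7.3989
-0.1565 9.35 -0.1596 0.0004 0.0879 -17.1484 -2.4361 -7.1163
-0.1555 9.6 -0.1585 0.0004 0.0879 -17.219 -1.8061 -7.8969
-0.1545 9.85 -0.1574 0.0004 0.0879 -15.9761 -2.4775 -6.2066
-0.1535 10.1 -0.1562 0.0004 0.0879 -14.9483 -1.9994 -6.6876
```

```bash
python3 - <<'E'
from h import *
x=-.1535
while x<-.1145:
    x+=.003; env.line_to(W(x,0,.088),v=.02); show(round(x,4))
E
```

```text
-0.1505 10.4 -0.1519 0.0004 0.0878 -6.9264 -0.69 -4.6761
-0.1475 10.7 -0.1485 0.0004 0.0878 -6.2655 0.2217 -4.6657
-0.1445 11.0 -0.1455 0.0004 0.0878 -6.9398 0.2673 -3.4185
-0.1415 11.3 -0.1424 0.0005 0.0878 -6.6052 0.693 -3.979
-0.1385 11.6 -0.1394 0.0004 0.0878 -6.742 0.5523 -3.8539
-0.1355 11.9 -0.1365 0.0005 0.0878 -6.2816 1.2492 -4.4437
-0.1325 12.2 -0.1335 0.0005 0.0878 -7.0318 0.7228 -4.2869
-0.1295 12.5 -0.1305 0.0005 0.0878 -6.0851 0.7385 -3.2942
-0.1265 12.8 -0.1274 0.0005 0.0878 -6.6707 0.7937 -4.4882
-0.1235 13.1 -0.1244 0.0005 0.0878 -6.4411 1.2341 -4.1067
-0.1205 13.4 -0.1214 0.0005 0.0878 -6.1887 1.2376 -3.3472
-0.1175 13.7 -0.1184 0.0005 0.0878 -6.352 1.9286 -2.7775
-0.1145 14.0 -0.1155 0.0006 0.0878 -7.4421 1.3802 -3.9362
```

```bash
python3 - <<'E'
from h import *
x=-.1145;hit=False
while x<-.045:
    x+=.0007 if hit else .0015; env.line_to(W(x,0,.088),v=.02)
    l=loc(); f=-l[4]; hit=f>8.0
    if hit or int(x*1e4)%5==0: show(round(x,4))
    if f>11: break
env.sleep(.1);show("end")
E
```

```text
-0.113 14.25 -0.1141 0.0006 0.0878 -6.8411 -0.1238 -3.2659
-0.1115 14.5 -0.1126 0.0006 0.0878 -7.4974 1.7961 -3.6462
-0.11 14.75 -0.1111 0.0006 0.0878 -7.0417 1.3132 -3.7331
-0.1085 15.0 -0.1096 0.0006 0.0878 -6.7496 1.6393 -3.7222
-0.107 15.25 -0.1081 0.0006 0.0878 -7.089 2.0807 -2.5123
-0.1055 15.5 -0.1066 0.0006 0.0878 -6.9093 1.5842 -2.3517
-0.104 15.75 -0.1051 0.0006 0.0878 -6.8723 1.7892 -2.3635
-0.1025 16.0 -0.1036 0.0006 0.0878 -8.7956 2.0852 -3.9435
-0.0823 19.5 -0.0834 0.0007 0.0878 -8.2332 2.6844 -2.2338
-0.0816 19.75 -0.0828 0.0007 0.0878 -7.0105 3.1493 -2.5412
-0.0801 20.0 -0.0812 0.0007 0.0878 -7.0055 1.8537 -2.2688
-0.0786 20.25 -0.0797 0.0007 0.0878 -7.2769 4.4511 -2.3047
-0.0771 20.5 -0.0782 0.0007 0.0878 -7.234 2.9776 -2.0694
-0.0756 20.75 -0.0767 0.0007 0.0878 -7.3866 1.9909 -2.7166
-0.0741 21.0 -0.0752 0.0007 0.0878 -6.8174 3.0361 -2.0099
-0.0726 21.25 -0.0737 0.0008 0.0878 -7.5484 2.6516 -2.0288
-0.0711 21.5 -0.0722 0.0008 0.0878 -6.7651 2.8103 -3.0359
-0.0696 21.75 -0.0707 0.0008 0.0878 -6.2251 2.468 -1.5118
-0.0681 22.0 -0.0692 0.0008 0.0878 -7.5335 3.0782 -2.11
-0.0666 22.25 -0.0677 0.0008 0.0878 -7.3137 2.5174 -2.0067
-0.0651 22.5 -0.0662 0.0008 0.0878 -7.546 3.7249 -1.7084
-0.0636 22.75 -0.0649 0.0008 0.0878 -8.0848 2.4036 -1.8255
-0.0629 23.0 -0.0645 0.0008 0.0878 -8.7925 3.413 -1.8486
-0.0622 23.25 -0.064 0.0008 0.0878 -10.4356 2.9412 -2.1394
-0.0615 23.5 -0.0635 0.0008 0.0878 -12.0438 2.4817 -1.6348
end 23.6 -0.0635 0.0008 0.0878 -11.2572 3.3461 -2.3894
```

```bash
python3 - <<'E'
from h import *
import cv2
env.line_to(W(-.0609,0,.088),v=.02); show()
env.sleep(.4);
for i in range(3): env.sleep(.05);show("hold")
env.line_to(W(-.085,0,.088),v=.06); show("back")
env.line_to(W(-.085,0,.19),v=.15); show("up")
for c in("top","side"):
    r=env.camera(c); cv2.imwrite(f"pics/{c}2.png",r["image"])
    for n in("lever_pad","push_plate"):
        for d in env.landmark_of(c,n)[:2]:
            e=d["position"][:2]-O; print(c,n,round(d["conf"],2),e@u,e@v,d["position"][2])
E
```

```text
23.85 -0.0631 0.0008 0.0878 -13.6397 2.6454 -2.5529
hold 24.3 -0.0631 0.0008 0.0878 -11.8447 2.098 -2.7984
hold 24.35 -0.0631 0.0008 0.0878 -13.8446 1.8339 -1.8307
hold 24.4 -0.0631 0.0008 0.0878 -12.2003 2.0404 -2.5422
back 24.95 -0.0849 -0.0 0.088 -0.3837 -0.1367 -0.4033
up 25.7833 -0.0849 0.0004 0.1892 0.5116 0.5751 0.0123
top lever_pad 0.7 0.025062537420147673 0.00026309326045712944 0.1057
top push_plate 0.81 -0.05480951658979542 -0.0033236863860688815 0.0828
top push_plate 0.43 -0.08239352224549475 0.12235484253588477 0.0026
side lever_pad 0.98 0.027262359781005215 6.114876147007221e-05 0.0977
side push_plate 0.76 -0.053626752880568694 -0.0024230921332912005 0.0798
```

View pics/side2.png

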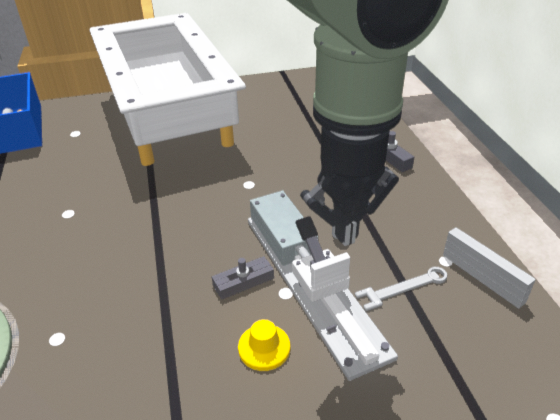

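```bash
python3 - <<'E'
from h import *
import cv2
env.line_to(W(.034,0,.19),v=.2); show()
env.line_to(W(.034,0,.13),v=.12); show()
r=env.line_to(W(.034,0,.075),v=.03,contact_N=9); show(r)
z=loc()[3]; env.sleep(.05)
for k in range(2):
    env.line_to(W(.034,0,z-.001*(k+1)),v=.02); show("press")
E
```

```text
26.825 0.0327 0.0 0.1899 -0.5772 0.759 0.1476
 27.475 0.0337 -0.0002 0.1304 -0.201 0.0072 0.871
True 28.7167 0.0342 -0.0001 0.0903 -0.9953 3.5701 14.8095
press 29.0167 0.0341 -0.0002 0.0901 1.0034 6.6629 22.4576
press 29.2667 0.0341 -0.0003 0.0898 1.6269 10.8429 34.8653
```

```bash
python3 - <<'E'
from h import *
import cv2
env.line_to(W(.034,0,.2),v=.12); show()
env.move_to(W(-.2,0,.3),Q(0)); show()
for c in("top","side"):
    r=env.camera(c); cv2.imwrite(f"pics/{c}3.png",r["image"])
    for n in("lever_pad","push_plate","clampbar","discpad","standoff","spanner"):
        for d in env.landmark_of(c,n)[:1]:
            e=d["position"][:2]-O; print(c,n,round(d["conf"],2),e@u,e@v,d["position"].round(4) if hasattr(d["position"],"round") else d["position"])
i=cv2.imread("pics/side3.png")[180:380,230:450]
cv2.imwrite("pics/side3z.png",cv2.resize(i,None,fx=3,fy=3,interpolation=cv2.INTER_CUBIC))
E
```

```text
30.35 0.034 0.0004 0.1992 -0.2599 -0.3505 0.6412
 31.35 -0.1981 -0.0003 0.2992 -0.7259 0.0014 -0.5753
top lever_pad 0.72 0.038890270027637334 -0.0036065076150553817 [0.5955, 0.0436, 0.0751]
top push_plate 0.62 -0.05347930418299638 -0.004382239621762722 [0.613, -0.0471, 0.0816]
top clampbar 0.78 0.054955262767225295 0.09959080828161412 [0.4911, 0.0407, 0.0004]
top discpad 0.66 -0.07874176793631313 0.12341063156091457 [0.4919, -0.0951, 0.0009]
top standoff 0.48 0.09097882244788259 -0.10004111087946119 [0.6809, 0.1123, -0.0001]
top spanner 0.74 -0.06500549613528894 -0.12488849215281987 [0.7336, -0.0366, -0.0029]
side lever_pad 0.82 0.037593806130221494 0.0003946398906856405 [0.5918, 0.0416, 0.0699]
side push_plate 0.91 -0.05421944852085004 -0.003432404710242199 [0.6122, -0.048, 0.0834]
side clampbar 0.6 0.05713710204671534 0.10315445491932584 [0.4872, 0.0422, -0.002]
side discpad 0.69 -0.08157052537884311 0.12240657412663547 [0.4934, -0.0977, 0.0001]
side standoff 0.89 0.08883612345977573 -0.09456216563002078 [0.6759, 0.1092, 0.0049]
side spanner 0.97 -0.06236844618505828 -0.12934000510461374 [0.7375, -0.0332, 0.0013]
```

View pics/side3z.png

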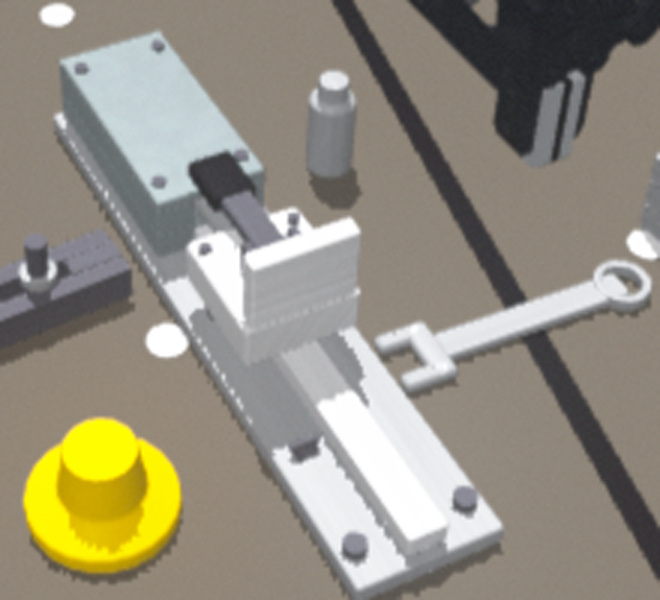

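```bash
python3 - <<'E'
import cv2,numpy as np
a=cv2.imread("pics/side2.png",0).astype(np.float32);b=cv2.imread("pics/side3.png",0).astype(np.float32)
for n,(y0,y1,x0,x1) in {"plate":(262,300,308,352),"ref":(340,378,340,395)}.items():
    print(n,cv2.phaseCorrelate(a[y0:y1,x0:x1],b[y0:y1,x0:x1],cv2.createHanningWindow((x1-x0,y1-y0),cv2.CV_32F)))
from h import *
env.finish_job(); show()
E
```

```text
plate ((0.4586365980071285, 0.08308820550365681), 0.9352938469250996)
ref ((-0.14610301431790518, -0.12109486522549062), 0.5725188312927881)
the job is handed in; nothing more can be done
the job is handed in; nothing more can be done
```

The carriage is resting against the hidden stop with the locking lever pressed flat. I handed the job in at about 31 s of the 48 s; no verdict was reported.

- **Carriage:** it broke free at about 17 N without jumping. I pushed it in steps of 3 mm or less and met the stop at about 97 mm of travel. I held it at about 13 N, which I estimate pushes the stop in about 2.2 mm, then backed off. I inferred that figure from force and tool position, because the stop itself cannot be seen.
- **Lever:** I pressed it straight down until it met its hard end, with up to 35 N at the fingertips. The cameras then put the pad at 70–75 mm above the table, where a level lever would have it at about 72 mm.
- **Bystanders:** the before and after positions agree within about 5 mm, which is about the detectors' own error.
- **Weak check:** I compared pictures from before and after pressing the lever to see whether the carriage had shifted. The plate showed about 0.5 pixel of sideways shift, against about 0.2 pixel on a fixed part. That is probably noise or changed shadow. The detected plate position moved at most about 1.3 mm in either camera, which is within its error of about 4 mm.

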